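Open the scraps caddy and hold the serving board out over it

ROBOT

A 7-joint arm with a two-finger parallel gripper is mounted at the origin on a cart in front of the work surface, level with it; the furniture and walls round the work are solid. World frame = base frame: x ahead of the robot, y to its left, z up, the work surface at z = 0. Lengths are in m, angles in rad, forces in N, time in s.
With the tool pointing down it reaches from about 0.425 to 0.975 m from the base axis. Payload 16.7 kg.
Tool frame: the origin (TCP) lies between the finger pads; the fingertips stand 8 mm ahead of it and the grasp point (between the pads) lies 11 mm behind it (robot.tip_extent is the z of the fingertips in the tool frame, in m); z points along the fingers, y is the line along which they close (so a half turn about z gives the same grasp; the last joint's range is limited). The gripper opens to 85 mm and grips with 20 to 120 N. Pads are 22 mm wide; open, the fingers measure 114 mm over their backs; the gripper's body (76 mm by 85 mm) begins 54 mm behind the grasp point. The pads swing forward as they close: fully open they stand 13 mm farther back than shut.
Start: joints at [-1.494, 0.426, 0.074, 1.606, -0.034, 1.111, -0.067], TCP at [0.152, 0.658, 0.239] pointing down, gripper open.
Joint ranges: [-2.85, 2.85], [-0.5, 2.14], [-1.23, 1.37], [0.21, 2.46], [-1.02, 4.16], [0.16, 2.05], [-2.73, 2.73]. Speed limits (rad/s): [1.89, 1.89, 2.39, 2.39, 3.01, 3.01, 3.01].

INTERFACE

Orientations are given as a unit quaternion [x, y, z, w].
In Python, from workcell import robot, viewer, order gives the robot as it stands. The module is installed in compiled form; this text tells all that it offers.
- The arm moves only by the shell command python3 -m inch 'ROWS' [FORCE]. ROWS is text: rows parted by semicolons, each of 5 numbers parted by spaces: the gripper command: -1 is fully open, 1 is shut, values between are in proportion, then the shift along the tool's x, y, z in m, then the turn about the tool's z in degrees. In form: grip dx dy dz yaw; .... A call has 1 to 8 rows; each row shifts and turns the commanded pose from where the row before left it, along the tool's axes as they then stand; what a row does not reach is not made up. A row lasts 1/10 s, in which the tool goes at most 50 mm and 8.59 degrees, less where a joint would pass 70% of its speed; a pose out of reach is approached as far as the arm can. A call is refused whole if a number of a shift passes 0.05 or a number of a turn 8.59, either way. A call with a gripper value outside its range is refused whole. The fingers move at their own pace and stop on an object; FORCE is the grip in N (left out, the last holds). Time passes only in rows, so rows that do not move let the fingers close. It gives the time, the measured TCP pose, the force, the opening and the grip force at its end, in the units of the state.
- robot.state(): the state, without advancing time (a new reading comes with each control period).
- viewer.read_camera(name): name is "side" or "top" or "wrist"; returns (picture, depth): 400x640x3 uint8, red, green, blue; 400x640 float32, m along the optical axis (not along the pixel's ray), 0 where there is no reading.
- viewer.camera_info(name): a dict with "mtx" (3x3 intrinsics, pixels), "D" ([k1, k2, p1, p2, k3] as OpenCV has them; the pictures are not rectified), "world_to_cam" (4x4, takes a point from world to camera coordinates); the wrist camera has in their place "tool_from_camera" (4x4, takes a point from camera to tool coordinates, whose origin is the TCP and whose axes are the flange's). Camera axes: x right, y down, z forward; pixel columns grow to the right and rows downward; lengths in m; the calibration is good to about 2 mm. A picture is of the moment at which its call begins: read the wrist's pose just before it. camera_info takes no time and is no camera call.
- order.sign_off(): hands the job in; it is judged then, once.
The state is a dict: "time": time; "q": joint angles; "joint_vel": joint speeds; "joint_torque": joint torques, N m; "tcp_pos": TCP position; "tool_rot": TCP orientation; "wrist_force": force on the tool from outside, world axes, zero at the start; "ft_torque": the same for the moment, N m; "gripper_width": opening from 0.0 (shut) to 1.0 (fully open); "grip_force": force on a finger pad.
Only numpy, scipy, OpenCV 4.12 (cv2) and the standard library are available. Lean on these libraries where they do the work, as an engineer would, in place of code of your own. Each camera call takes 0.05 s, during which the arm holds its last target. There are 200 camera calls.

TASK

Raise the stiff lid of the scraps caddy until it leans back at about 60 degrees from shut, as a splashback, and leave it there. Then slide the serving board along the chopping block, out over the caddy, keeping the garlic on it, until the dark inlaid line lies along the block's edge, with the board square to that edge and its front end over the middle of the caddy's width. The board would now tip over the edge, so finish while holding it down, flat on the block: do not let go; leave the other things on the worktop alone.

Things in the scene. Friction and masses are not known exactly. Their poses are not given: they have to be found in the camera images.
- block: Thick wooden chopping block, fixed, 250 (its x) x 330 (its y) x 59 mm high including its feet; flat top at 59 mm. Origin at the centre of its underside. Its -y end faces the caddy.
- block_edge (a point): Middle of the top edge of the block's end that faces the caddy (59 mm above the worktop); same axes as the block: x runs along this edge, -y points outward, horizontally toward the caddy, z up.
- caddy: Low grey scraps caddy, fixed, an open box 150 x 150 mm, rim 45 mm high, walls 4 mm, with a hinged green lid. Origin at the centre of its underside; its -x side (front) faces the block, 20 to 40 mm from the block's end, and its +x points outward, the same way as the block's -y.
- caddy_hinge (a point): Middle of the lid's hinge line, on the caddy's far rim, 75 mm from the caddy's centre along its +x and 48 mm above the worktop; the hinge line runs along the caddy's y.
- lid_knob (a point): Centre of the black crossbar knob on the lid: round bar 18 mm thick, 34 mm long, parallel to the hinge line, flat ends, on a 12 mm stem. 130 mm from the hinge line along the lid (20 mm from the front edge), 31 mm above the lid's mid-plane, 28 above its top; lid 150 x 150 x 6 mm. It follows the lid about the hinge line, and can turn in fingers that close on the bar's two ends.
- caddy_lid (a joint): Angle of the lid, rad: 0 shut (level), growing as its front edge rises, to 1.9 wide open. The hinge is stiff (about 0.3 N m) and the lid (0.15 kg) stays where it is left; it starts shut or a little ajar (up to 0.2).
- board: Pale wooden serving board, loose, about 0.45 kg, 100 mm wide (its x), 210 mm long (its y), 16 mm thick, lying on the block. Origin at the centre of its underside; its front end is its -y end, toward the caddy. It can start up to about 8 degrees askew. With the line at the block's edge it tips over the edge unless it is held.
- board_mark (a point): Middle of the dark inlaid line (5 mm wide, right across the board, parallel to its x), at the height of the board's underside; 25 mm behind the board's centre, 130 mm behind its front end.
- board_front (a point): Middle of the board's front end, at the height of its underside.
- board_handle (a point): Centre of the board's handle: a dark wooden bar 74 mm long across the board (its x), 14 mm wide (its y), 12 mm high, on two thin steel posts 29 mm either side of the middle; its centre is 46 mm above the board's underside, its lower face 24 mm above the board's top, 55 mm behind the inlaid line, 25 mm from the board's rear end.
- garlic_center (a point): Centre of a bulb of garlic, about 60 mm across and 58 mm high, about 0.07 kg, standing loose on the front part of the board, about 50 mm from its front end.
- mug: Bystander, loose, to be left alone: green and white mug, 78 x 116 x 101 mm. Origin at the centre of its underside.
- jar: Bystander, loose, to be left alone: jam jar with a green lid, 73 x 73 x 84 mm. Origin at the centre of its underside.
- salt: Bystander, loose, to be left alone: salt shaker with a grey domed top, 44 x 44 x 90 mm. Origin at the centre of its underside.
- mill: Bystander, loose, to be left alone: turned wooden pepper mill, 58 x 58 x 170 mm. Origin at the centre of its underside.
- spice: Bystander, loose, to be left alone: spice jar with a red cap, 46 x 46 x 96 mm. Origin at the centre of its underside.
- tin: Bystander, loose, to be left alone: tin with a blue-green paper label, 75 x 75 x 110 mm. Origin at the centre of its underside.
Mind the look-alikes: they are no part of the job. Leave any blue, orange or red look-alike of the part that bears garlic_center alone.

How it is judged:
On the way, in this order (a step that is already met when the one before it is completed fails the run):
1. the lid has been raised to about 60 degrees (50 to 70) (value of joint caddy_lid between 0.873 and 1.222 rad), for 0.3 s.
2. the board is out with its line at the block's edge, square, level and held, with the lid still raised (all of step 1 and y of board_mark in the frame of block_edge between -0.007 and 0.007 m and z of board_mark in the frame of block_edge between -0.006 and 0.006 m and angle between the y axis of board and the y axis of block, either way round below 0.105 rad and y of board_front in the frame of caddy between -0.03 and 0.03 m and angle between board's own z axis and vertical below 0.06 rad and contact force between the fingers and board above 0.3 N and contact force between board and caddy below 0.1 N and z of garlic_center in the frame of board above 0.03 m and horizontal distance between garlic_center and board_front below 0.09 m), for 0.3 s.
At the end, for the whole second after the job is handed in: Lid still, 50 to 70 degrees. Board: line within 7 mm of the block edge (6 mm in height), within 6 degrees of square, 3.4 of level, front end within 30 mm of mid caddy width, at rest, held by the fingers (over 0.3 N), not on the caddy; garlic standing on its front part (all of step 2 and linear speed of board below 0.02 m/s and velocity of joint caddy_lid between -0.05 and 0.05 rad/s); the arm keeps its last pose, push and grip.
It fails at once if a bystander is moved more than 20 mm (distance of any of mug, jar, salt, mill, spice, tin from where it was at the start of the episode above 0.02 m).
It fails at once if the garlic falls off the board (z of garlic_center in the frame of board below 0.015 m).
It fails at once if the board tips by more than 12 degrees (angle between board's own z axis and vertical above 0.21 rad).
It also fails if it takes over 51 s, if anything falls off the work surface, if the arm or the gripper's body presses on something with over 40 N, if the wrist force passes 120 N, or if a joint passes its speed limit or range.

## Working session

There is one attempt and no reset: what is moved stays moved. The work goes in short steps, Python scripts to look and compute and a shell command to move; the robot and the scene stay as the last step left them, time stands still between calls to the robot, and variables do not carry over. Pictures are saved under pics/ and viewed, at most 13 in all, crops included, and the job is handed in when it is done.

```bash
mkdir -p pics
cat > h.py <<'E'
import numpy as np, cv2
from workcell import robot, viewer, order
from scipy.spatial.transform import Rotation as R
def grab(n):
    s=robot.state(); im,d=viewer.read_camera(n); return s,im,d
def T(n,s=None):
    i=viewer.camera_info(n)
    if n=="wrist":
        W=np.eye(4);W[:3,:3]=R.from_quat(s["tool_rot"]).as_matrix();W[:3,3]=s["tcp_pos"]
        return i,W@np.array(i["tool_from_camera"])
    return i,np.linalg.inv(np.array(i["world_to_cam"]))
def rays(n,px,s=None):
    i,C=T(n,s)
    u=cv2.undistortPoints(np.array(px,float).reshape(-1,1,2),np.array(i["mtx"]),np.array(i["D"])).reshape(-1,2)
    return C[:3,3],np.c_[u,np.ones(len(u))]@C[:3,:3].T
def onz(n,px,z,s=None):
    o,d=rays(n,px,s); return o+d*((z-o[2])/d[:,2])[:,None]
def deep(n,px,dep,s=None):
    o,d=rays(n,px,s); px=np.array(px).astype(int).reshape(-1,2)
    return o+d*dep[px[:,1],px[:,0]][:,None]
E
python3 - <<'E'
from h import *
for n in("top","side"):
    s,im,d=grab(n); np.savez("pics/"+n,im=im,d=d)
    cv2.imwrite(f"pics/{n}0.png",im[:,:,::-1]); i,C=T(n); print(n,C.round(3).tolist(),np.array(i["mtx"])[0,0])
s=robot.state(); print(s)
E
```

```text
top [[-0.011, -0.995, 0.103, 0.39], [-1.0, 0.01, -0.015, 0.004], [0.014, -0.103, -0.995, 1.55], [0.0, 0.0, 0.0, 1.0]] 442.93946039768326
side [[0.547, -0.382, 0.745, -0.293], [-0.837, -0.256, 0.483, -0.569], [0.006, -0.888, -0.459, 0.631], [0.0, 0.0, 0.0, 1.0]] 414.9128003817507
{'time': 0.1, 'q': array([-1.49352882,  0.42666206,  0.07385217,  1.60655288, -0.03409923,
        1.11079207, -0.06709634]), 'joint_vel': array([-0.00023538,  0.00036729,  0.0004722 , -0.00260778,  0.00068917,
       -0.00122837, -0.0023411 ]), 'joint_torque': array([ 9.38404264e-03, -9.51523304e+01,  3.77229854e+00, -4.64402747e+01,
        1.97094603e-02,  6.49335823e-03,  2.26218617e-05]), 'tcp_pos': array([0.151703  , 0.65736017, 0.23868117]), 'tool_rot': array([ 1.13154446e-01,  9.93577243e-01, -5.77032859e-04, -2.49414470e-05]), 'wrist_force': array([ 0.17337145,  0.41493864, -1.05253124]), 'ft_torque': array([ 0.00839069,  0.01476002, -0.03757734]), 'grip_force': 0.0, 'gripper_width': 0.9998340447244913}
```

View pics/top0.png

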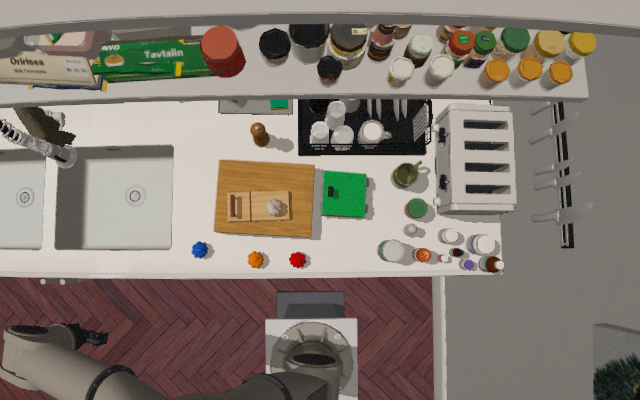

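View pics/side0.png

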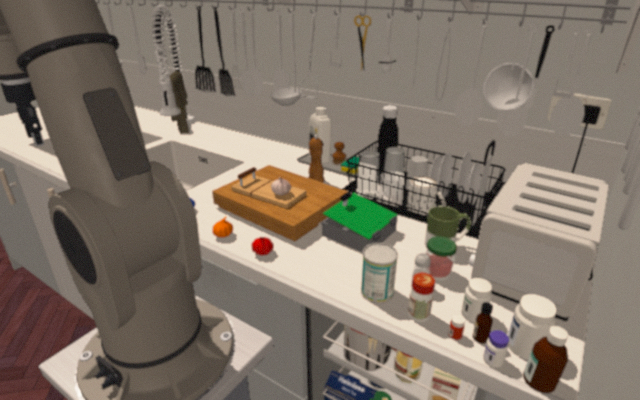

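The top view shows the block at (265,198), the board at (260,206) with its handle at (235,207) and the garlic at (274,207). The caddy's green lid is at (345,194) with its black knob at (333,191).

Candidates for the garlic: pale bulb on the board (274,207), blue (200,250), orange (256,260) and red (298,260). The description picks the pale bulb on the board. Candidates for the knob: only the black bar at (333,191), since the dark items at (330,68) are on the shelf. I'll check both in one close crop and measure roughly.

Run:
```python
from h import *
z=np.load("pics/top.npz"); im,d=z["im"],z["d"]
c=im[150:250,205:380,::-1]; cv2.imwrite("pics/crop.png",cv2.resize(c,None,fx=4.5,fy=4.5,interpolation=cv2.INTER_CUBIC))
for nm,p,h in[("knob",(333,191),.08),("handle",(235,207),.105),("garlic",(274,207),.1),("lidc",(345,194),.05),("board",(260,206),.075)]:
    print(nm,onz("top",[p],h).round(3),deep("top",[p],d).round(3))
i=viewer.camera_info("wrist"); print(np.array(i["tool_from_camera"]).round(3).tolist(),np.array(i["mtx"])[0,0])
```

```text
knob [[ 0.584 -0.081  0.08 ]] [[ 0.585 -0.081  0.075]]
handle [[0.531 0.243 0.105]] [[0.534 0.248 0.075]]
garlic [[0.53  0.115 0.1  ]] [[0.527 0.113 0.128]]
lidc [[ 0.577 -0.124  0.05 ]] [[ 0.576 -0.123  0.061]]
board [[0.536 0.164 0.075]] [[0.536 0.164 0.075]]
[[0.001, -0.955, -0.298, 0.077], [1.0, 0.001, 0.0, 0.001], [0.0, -0.298, 0.955, -0.135], [0.0, 0.0, 0.0, 1.0]] 286.68493787925735
```

View pics/crop.png

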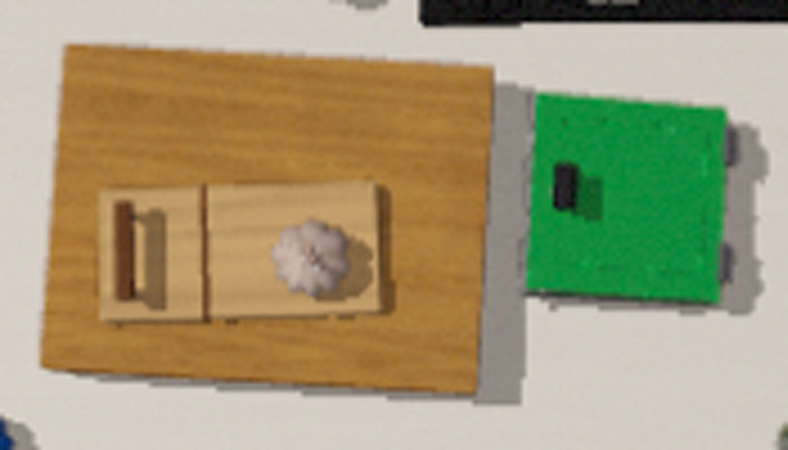

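The crop confirms the choice. The knob is the black bar at crop (565,187), the pale garlic stands on the board at (312,258), the dark line is at x≈205 and the handle at (124,250). I'll swing round toward the knob.

```bash
python3 -m inch '-1 -0.05 -0.004 0 4.3;-1 -0.05 -0.004 0 4.3;-1 -0.05 -0.004 0 4.3;-1 -0.05 -0.004 0 4.3;-1 -0.05 -0.004 0 4.3;-1 -0.05 -0.004 0 4.3;-1 -0.05 -0.004 0 4.3;-1 -0.05 -0.004 0 4.3'; python3 -m inch '-1 -0.05 -0.004 0 4.3;-1 -0.05 -0.004 0 4.3;-1 -0.05 -0.004 0 4.3;-1 -0.05 -0.004 0 4.3;-1 -0.05 -0.004 0 4.3'
python3 - <<'E'
from h import *
s,im,d=grab("wrist"); np.savez("pics/w1",im=im,d=d); cv2.imwrite("pics/w1.png",im[:,:,::-1]);import pickle;pickle.dump(s,open("pics/w1.pkl","wb"));print(s["q"].round(2),s["tool_rot"])
E
```

```text
time: 0.9
tcp_pos: [0.485, 0.4437, 0.2389]
tool_rot: [0.403, 0.915, -0.0, -0.0]
wrist_force: [0.3, 1.2, -0.2]
gripper_width: 0.995
grip_force: 0.0
time: 1.4
tcp_pos: [0.6065, 0.2268, 0.239]
tool_rot: [0.567, 0.824, -0.0, -0.0]
wrist_force: [0.1, -0.0, -0.1]
gripper_width: 1.001
grip_force: 0.0
[-0.79  0.41  0.45  1.69 -0.2   1.09  0.08] [ 5.66921519e-01  8.23771788e-01 -1.82703205e-04 -1.17814600e-05]
```

View pics/w1.png

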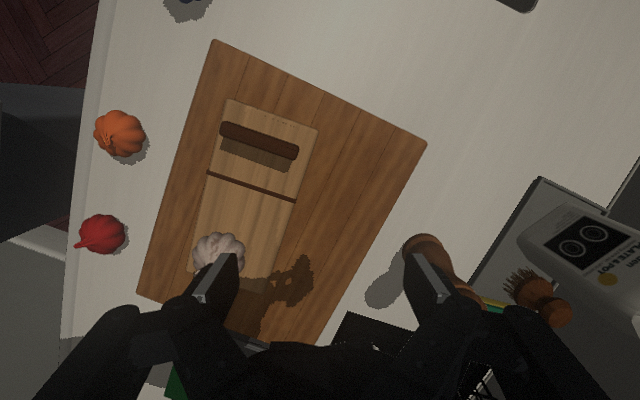

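The wrist view shows the board with its handle at (258,140) and line at (250,186), the garlic at (218,248) and the block's corners. Part of the lid is at the bottom edge. I'll go on to the knob.

```bash
python3 -m inch '-1 -0.044 -0.009 0 4;-1 -0.044 -0.009 0 4;-1 -0.044 -0.009 0 4;-1 -0.044 -0.009 0 4;-1 -0.044 -0.009 0 4;-1 -0.044 -0.009 0 4;-1 0 0 0 0;-1 0 0 0 0'
python3 - <<'E'
from h import *
s,im,d=grab("wrist"); np.savez("pics/w2",im=im,d=d); cv2.imwrite("pics/w2.png",im[:,:,::-1]);import pickle;pickle.dump(s,open("pics/w2.pkl","wb"));print(s["q"].round(2),s["tool_rot"])
E
```

```text
time: 2.25
tcp_pos: [0.6035, -0.0396, 0.2393]
tool_rot: [0.725, 0.688, -0.0, -0.0]
wrist_force: [0.6, 0.6, -0.4]
gripper_width: 1.002
grip_force: 0.0
[-0.52  0.36  0.62  1.8  -0.23  1.06  0.13] [ 7.25279333e-01  6.88454699e-01 -6.29968728e-05 -1.10863427e-04]
```

View pics/w2.png

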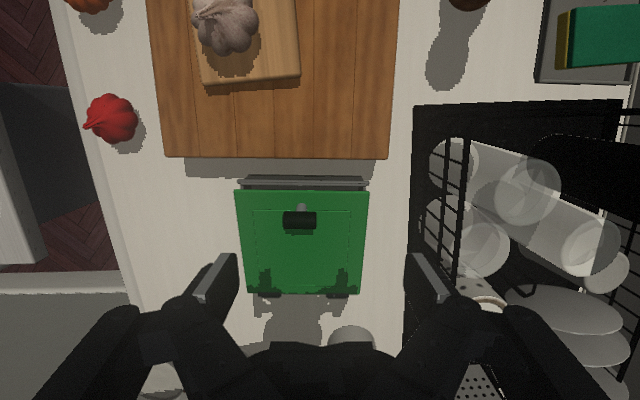

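The lid knob is at (300,219), the lid's front corners are at (236,190) and (369,192), and the block's edge runs along row ≈158 from column 165 to 389. Next I'll measure these with depth and masks.

Run:
```python
from h import *; import pickle
z=np.load("pics/w2.npz"); im,d=z["im"].astype(int),z["d"]; s=pickle.load(open("pics/w2.pkl","rb"))
Rm=R.from_quat(s["tool_rot"]).as_matrix(); print("toolx,y",Rm[:2,0].round(3),Rm[:2,1].round(3))
# knob: dark blob in lid
g=im[...,1]-np.maximum(im[...,0],im[...,2])
m=np.zeros(d.shape,bool); m[205:235,278:325]=im[205:235,278:325].max(2)<45
v,u=np.nonzero(m); P=deep("wrist",np.c_[u,v],d,s); print("knob px",u.min(),u.max(),v.min(),v.max(),"median",np.median(P,0).round(4),"zmax",np.percentile(P[:,2],95).round(4))
o=P[P[:,2]>np.percentile(P[:,2],40)]; print("knob top pts x",o[:,0].min().round(4),o[:,0].max().round(4),"y",o[:,1].min().round(4),o[:,1].max().round(4))
# lid plane
gm=(g>50); gm[:175]=0; gm[300:]=0; gm[:,:228]=0; gm[:,376:]=0
v,u=np.nonzero(gm); P=deep("wrist",np.c_[u,v],d,s); P=P[(P[:,2]>.02)&(P[:,2]<.12)]
A=np.c_[P[:,:2],np.ones(len(P))]
for _ in range(3):
    c=np.linalg.lstsq(A,P[:,2],rcond=None)[0]; r=abs(P[:,2]-A@c); A,P=A[r<.004],P[r<.004]
print("lid plane",c.round(4),"angle",np.degrees(np.arctan(np.hypot(*c[:2]))).round(1))
rect=cv2.minAreaRect((P[:,:2]*1000).astype(np.float32)); print("lid rect",rect, cv2.boxPoints(rect).round(0).tolist())
# block edge
E=[]
for u in range(185,375,8):
    col=im[130:176,u]; w=col[:,0]-col[:,2]; k=130+np.nonzero(w>25)[0].max(); E.append((u,k+.5))
P=onz("wrist",E,.059,s); f=np.polyfit(P[:,0],P[:,1],1); print("edge y=a x+b",f.round(4),"res",(P[:,1]-np.polyval(f,P[:,0])).std().round(4))
# end corners
for rr in (150,):
    w=im[rr,:,0]-im[rr,:,2]; c=np.nonzero(w[120:420]>25)[0]+120; print("cols",c.min(),c.max(),onz("wrist",[(c.min(),rr),(c.max(),rr)],.059,s).round(4))
```

```text
toolx,y [0.052 0.999] [ 0.999 -0.052]
knob px 283 315 211 228 median [ 0.5795 -0.0643  0.1068] zmax 0.1088
knob top pts x 0.563 0.6071 y -0.0729 0.0377
lid plane [0.0055 0.1296 0.0767] angle 7.4
lid rect ((577.0098266601562, -108.65763854980469), (132.11643981933594, 145.8009490966797), 86.59194946289062) [[500.0, -170.0], [646.0, -179.0], [654.0, -47.0], [508.0, -38.0]]
edge y=a x+b [-0.0641  0.0271] res 0.0003
cols 164 388 [[ 0.4304  0.0072  0.059 ]
 [ 0.6779 -0.006   0.059 ]]
```

```bash
python3 -m inch '-1 -0.0285 -0.023 0.01 0.6;-1 0 0 0.04 0;-1 0 0 0.04 0;-1 0 0 0.035 0;-1 0 0 0.02 0;-1 0 0 0.007 0;-1 0 0 0 0;0.2 0 0 0 0' 40; python3 -m inch '1 0 0 0 0;1 0 0 0 0;1 0 0 0 0;1 0 0 0 0;1 0 0 0 0;1 0 0 0 0'
python3 - <<'E'
from h import *
s,im,d=grab("wrist"); cv2.imwrite("pics/w3.png",im[:,:,::-1]);print(s["tool_rot"],s["tcp_pos"])
E
```

```text
time: 3.1
tcp_pos: [0.5801, -0.0657, 0.0882]
tool_rot: [0.728, 0.686, 0.0, 0.0]
wrist_force: [0.2, -0.4, 0.3]
gripper_width: 0.861
grip_force: 0.0
time: 3.7
tcp_pos: [0.5801, -0.0658, 0.0878]
tool_rot: [0.728, 0.685, 0.001, 0.0]
wrist_force: [5.3, 3.0, 4.0]
gripper_width: 0.393
grip_force: 43.8
[7.28239868e-01 6.85321889e-01 6.52778244e-04 4.20983396e-04] [ 0.58012529 -0.0658083   0.08778431]
```

View pics/w3.png

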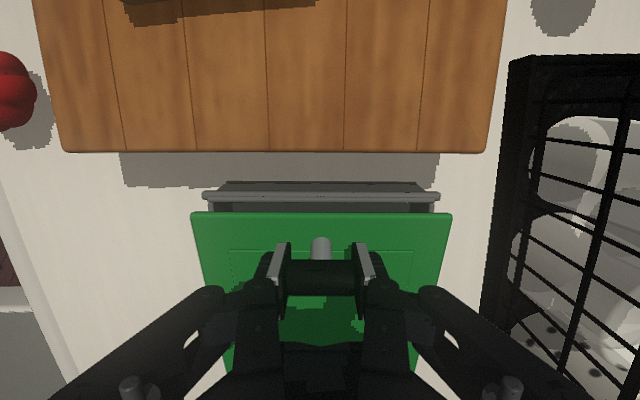

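```bash
python3 -m inch '1 -0.0041 0 -0.009 0;1 -0.0048 0 -0.0087 0;1 -0.0054 0 -0.0083 0;1 -0.006 0 -0.0079 0;1 -0.0065 0 -0.0074 0;1 -0.0071 0 -0.0069 0'; python3 -m inch '1 -0.0076 0 -0.0064 0;1 -0.0081 0 -0.0058 0;1 -0.0084 0 -0.0051 0;1 -0.0088 0 -0.0046 0;1 -0.0091 0 -0.0039 0;1 -0.0094 0 -0.0031 0;1 0 0 0 0;1 0 0 0 0'
python3 - <<'E'
from h import *
s,im,d=grab("side"); cv2.imwrite("pics/s2.png",cv2.resize(im[150:280,180:420,::-1],None,fx=3,fy=3))
E
```

```text
time: 4.35
tcp_pos: [0.5778, -0.0997, 0.1358]
tool_rot: [0.728, 0.685, 0.0, 0.0]
wrist_force: [7.9, 1.4, -5.7]
gripper_width: 0.385
grip_force: 41.0
time: 5.15
tcp_pos: [0.5745, -0.1512, 0.1649]
tool_rot: [0.728, 0.685, 0.0, 0.0]
wrist_force: [2.2, 1.3, 7.0]
gripper_width: 0.388
grip_force: 41.7
```

View pics/s2.png

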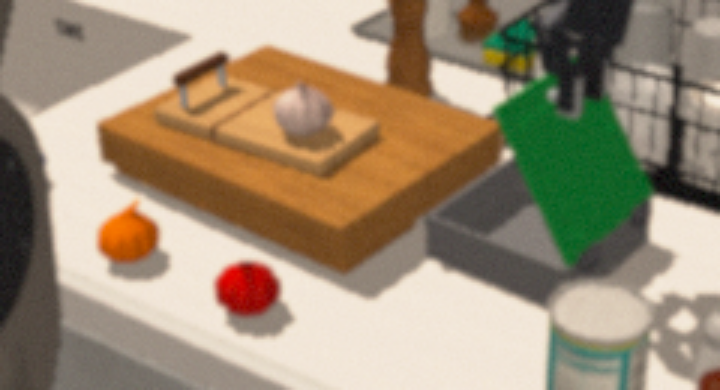

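The side crop shows the lid raised with the fingers still on the knob at (570,95), and the board untouched. I'll release, lift and go over to the handle.

```bash
python3 -m inch '0 0 0 0 0;-0.5 0 0 0 0;-1 0 0 0 0;-1 0 0 0 0;-1 0 0 -0.03 0;-1 0 0 -0.04 0;-1 0 0 -0.01 0'; python3 -m inch '-1 0.0439 -0.0071 0 -8.5;-1 0.0445 -0.0005 0 -8.5;-1 0.0441 0.006 0 -8.5;-1 0.0427 0.0125 0 -8.5;-1 0.0404 0.0187 0 -8.5;-1 0.0372 0.0244 0 -8.5;-1 0.0332 0.0297 0 -8.5;-1 0.0284 0.0342 0 -8.5';python3 -m inch '-1 0.0231 0.0381 0 -8.5;-1 0 0 0 -8.5;-1 0 0 0 -8.5;-1 0 0 0 0;-1 0 0 0 0'
python3 - <<'E'
from h import *
s,im,d=grab("wrist"); np.savez("pics/w4",im=im,d=d); cv2.imwrite("pics/w4.png",im[:,:,::-1]);import pickle;pickle.dump(s,open("pics/w4.pkl","wb"));print(s["q"].round(2),R.from_quat(s["tool_rot"]).as_matrix().round(3).tolist())
E
```

```text
time: 5.9
tcp_pos: [0.5753, -0.1521, 0.248]
tool_rot: [0.729, 0.685, 0.001, 0.002]
wrist_force: [0.1, 0.1, 0.2]
gripper_width: 1.001
grip_force: 0.0
time: 6.7
tcp_pos: [0.5382, 0.2046, 0.2443]
tool_rot: [0.218, 0.976, 0.0, -0.0]
wrist_force: [0.8, -0.5, -0.6]
gripper_width: 0.997
grip_force: 0.0
time: 7.2
tcp_pos: [0.5343, 0.2469, 0.2442]
tool_rot: [0.003, 1.0, -0.0, -0.0]
wrist_force: [-0.4, -0.6, -0.8]
gripper_width: 0.999
grip_force: 0.0
[-0.7   0.28  0.2   1.81 -0.06  1.06  1.08] [[-1.0, 0.005, -0.0], [0.005, 1.0, -0.0], [0.0, -0.0, -1.0]]
```

View pics/w4.png

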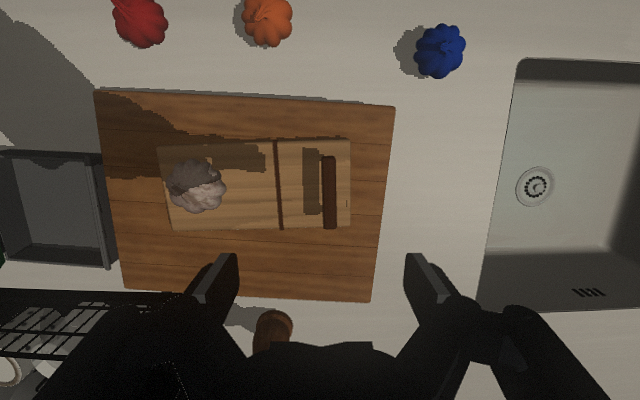

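The handle is at (329,192), the inlaid line at about (279,185) and the garlic at (198,186). The block's edge runs from (95,88) to (122,288), and the caddy's front wall is near column 108, rows 152 to 268.

```bash
cat > meas.py <<'E'
from h import *
def meas(im,s):
    im=im.astype(int)
    # dark red-brown line: columnwise minimum of smoothed brightness
    def track(rows,c0,c1,z):
        L=[]
        for r in rows:
            w=255-cv2.blur(im[r:r+1,c0:c1].sum(2).astype(np.float32)/3,(3,1))[0]; w=w-np.percentile(w,70); w[w<0]=0
            k=w.argmax(); sl=slice(max(k-3,0),k+4); L.append((c0+(np.arange(len(w))[sl]*w[sl]).sum()/w[sl].sum(),r))
        P=onz("wrist",L,z,s); f=np.polyfit(P[:,0],P[:,1],1); g=abs(P[:,1]-np.polyval(f,P[:,0]))<.003
        return np.polyfit(P[g][:,0],P[g][:,1],1),P[g],L
    return track
E
python3 - <<'E'
from meas import *; import pickle
z=np.load("pics/w4.npz"); im,d=z["im"].astype(int),z["d"]; s=pickle.load(open("pics/w4.pkl","rb"))
f,P,L=meas(im,s)(range(150,226,4),270,290,.075); print("line",f.round(4),P[[0,-1]].round(4).tolist(),L[0],L[-1])
# handle mask
m=((im.sum(2)<150)&(im[...,0]-im[...,2]>12)).astype(np.uint8); q=np.zeros_like(m); q[146:236,318:345]=m[146:236,318:345]
q=cv2.morphologyEx(q,cv2.MORPH_OPEN,np.ones((5,5))); c=max(cv2.findContours(q,0,2)[0],key=cv2.contourArea); r=cv2.minAreaRect(c); print("handle px",r)
b=cv2.boxPoints(r); B=onz("wrist",b,.059+.052,s); print("handle ctr",B.mean(0).round(4),B.round(4).tolist()); print(deep("wrist",[r[0]],d,s).round(4))
# block edge
E=[]
for v in list(range(120,148,4))+list(range(180,280,4)):
    w=im[v,85:140,0]-im[v,85:140,2]; k=np.nonzero(w>25)[0].min()+85; E.append((k-.5,v))
P=onz("wrist",E,.059,s); g=np.ones(len(P),bool)
for _ in range(3):
    f=np.polyfit(P[g,0],P[g,1],1); g=abs(P[:,1]-np.polyval(f,P[:,0]))<.003
print("edge",f.round(4),g.sum(),np.polyval(f,.58))
# board side edges: depth
P=deep("wrist",np.array([[u,v] for v in range(130,245) for u in range(230,272)]),d,s); P=P[P[:,2]>.068]; print("board x range",np.percentile(P[:,0],[1,99]).round(4))
print("caddy front corners",onz("wrist",[(103,152),(117,268)],.045,s).round(4).tolist(), "garlic",deep("wrist",[(198,186)],d,s).round(3))
E
```

```text
line [0.0269 0.186 ] [[0.495, 0.1995, 0.075], [0.5765, 0.2014, 0.075]] (np.float64(275.05447449241507), 150) (np.float64(280.3973914768516), 222)
handle px ((328.50811767578125, 191.99986267089844), (72.20028686523438, 14.01430606842041), 89.0759506225586)
handle ctr [0.5328 0.2552 0.111 ] [[0.4964, 0.2479, 0.111], [0.4962, 0.2611, 0.111], [0.5691, 0.263, 0.111], [0.5693, 0.2488, 0.111]]
[[0.5312 0.2552 0.1114]]
edge [-0.0656  0.0289] 32 -0.009144755788132404
board x range [0.4859 0.584 ]
caddy front corners [[0.4986, -0.0122, 0.045], [0.655, -0.0296, 0.045]] garlic [[0.523 0.131 0.118]]
```

```bash
python3 -m inch '-1 0.0015 0.0083 0.01 -1.8;-1 0 0 0.04 0;-1 0 0 0.04 0;-1 0 0 0.035 0;-1 0 0 0.02 0;-1 0 0 0.006 0;-1 0 0 0 0;-1 0 0 0 0' 60; python3 -m inch '0 0 0 0 0;0.4 0 0 0 0;0.6 0 0 0 0;0.7 0 0 0 0;0.8 0 0 0 0;0.9 0 0 0 0;1 0 0 0 0;1 0 0 0 0';python3 -m inch '1 0 0 0 0;1 0 0 0 0'
python3 - <<'E'
from h import *
s,im,d=grab("wrist");np.savez("pics/w5",im=im,d=d); cv2.imwrite("pics/w5.png",im[:,:,::-1]);print(s["tcp_pos"],R.from_quat(s["tool_rot"]).as_matrix().round(3).tolist())
import pickle;pickle.dump(s,open("pics/w5.pkl","wb"))
E
```

```text
time: 8.05
tcp_pos: [0.5333, 0.256, 0.0943]
tool_rot: [-0.016, 1.0, 0.0, 0.001]
wrist_force: [-0.2, -0.1, 1.2]
gripper_width: 0.999
grip_force: 0.0
time: 8.85
tcp_pos: [0.5329, 0.2555, 0.0937]
tool_rot: [-0.016, 1.0, 0.0, 0.0]
wrist_force: [-1.6, -1.0, 5.5]
gripper_width: 0.149
grip_force: 58.7
time: 9.05
tcp_pos: [0.5329, 0.2555, 0.0937]
tool_rot: [-0.016, 1.0, 0.0, 0.0]
wrist_force: [-1.9, -0.9, 4.9]
gripper_width: 0.154
grip_force: 58.8
[0.53289372 0.25553379 0.09373499] [[-1.0, -0.031, 0.0], [-0.031, 1.0, 0.0], [-0.0, 0.0, -1.0]]
```

View pics/w5.png

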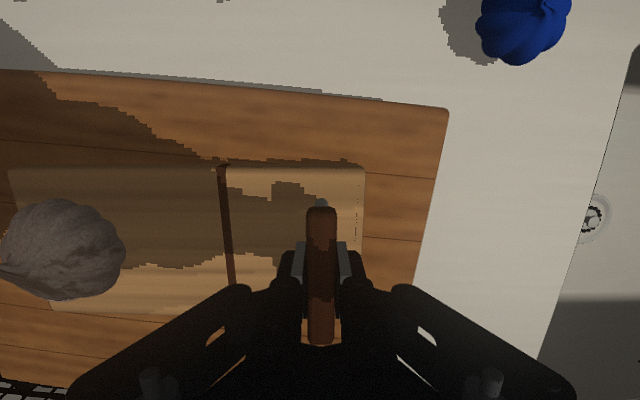

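The bar is held between the pads at (320,275), the board is still flat, and the garlic stands on it at (62,250). I'll slide in gentle steps.

```bash
python3 -m inch '1 -0.002 -0.003 0 0.4;1 -0.003 -0.007 0 0.7;1 -0.004 -0.01 0 0.8;1 -0.004 -0.012 0 0.9;1 -0.004 -0.012 0 0.9;1 -0.004 -0.012 0 0.8;1 -0.004 -0.012 0 0.6;1 -0.004 -0.012 0 0.4'; python3 -m inch '1 -0.004 -0.012 0 0;1 -0.004 -0.012 0 0;1 -0.004 -0.012 0 0;1 -0.004 -0.012 0 0;1 -0.004 -0.011 0 0;1 -0.004 -0.009 0 0;1 -0.003 -0.006 0 0;1 0 0 0 0'
python3 - <<'E'
from h import *
s=robot.state();M=R.from_quat(s["tool_rot"]).as_matrix(); print(M.round(4).tolist()); print(M.T@(np.array([.585,.0456,.0937])-s["tcp_pos"]),s["ft_torque"])
E
```

```text
time: 9.9
tcp_pos: [0.5606, 0.1759, 0.0938]
tool_rot: [0.032, 0.999, 0.001, 0.0]
wrist_force: [-1.2, 6.5, 2.9]
gripper_width: 0.151
grip_force: 58.6
time: 10.7
tcp_pos: [0.5831, 0.0989, 0.0937]
tool_rot: [0.033, 0.999, -0.0, 0.0]
wrist_force: [0.7, -2.4, 6.0]
gripper_width: 0.153
grip_force: 59.0
[[-0.9979, 0.0654, 0.0008], [0.0654, 0.9979, -0.0], [-0.0008, 0.0, -1.0]]
[-5.41806520e-03 -5.30959634e-02  4.24729143e-05] [-0.57866865 -0.2198425  -0.02620281]
```

```bash
python3 -m inch '1 -0.001 -0.004 0 0;1 -0.001 -0.008 0 0;1 -0.001 -0.009 0 0;1 -0.001 -0.009 0 0;1 -0.001 -0.007 0 0;1 0 -0.004 0 0;1 0 -0.002 0 0;1 0 0 0 0'
python3 - <<'E'
from h import *; import pickle
s,im,d=grab("wrist");np.savez("pics/w6",im=im,d=d,tr=s["tool_rot"],tp=s["tcp_pos"]); cv2.imwrite("pics/w6.png",im[:,:,::-1]);pickle.dump(s,open("pics/w6.pkl","wb"))
s2,b,_=grab("side"); cv2.imwrite("pics/s6.png",b[:,:,::-1])
E
```

```text
time: 11.5
tcp_pos: [0.5851, 0.0574, 0.0938]
tool_rot: [0.032, 0.999, 0.0, 0.001]
wrist_force: [0.8, 3.7, 4.2]
gripper_width: 0.148
grip_force: 59.1
```

View pics/w6.png

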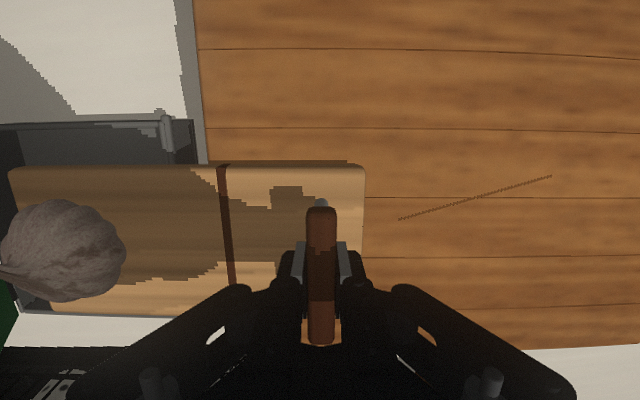

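The block's edge runs from (193,0) to (208,160), the line lies along (222,165) to (235,280), the garlic stands at (62,250) and the caddy's near rim is around row 122. Now I'll compute what remains.

Run:
```python
from meas import *; import pickle
z=np.load("pics/w6.npz"); im,d=z["im"].astype(int),z["d"]; s=pickle.load(open("pics/w6.pkl","rb"))
f,P,L=meas(im,s)(range(172,262,4),214,242,.075); print("line",f.round(4),P[[0,-1]].round(4).tolist(),len(P))
E=[]
for v in range(4,156,4):
    w=cv2.blur((im[v:v+1,180:240,0]-im[v:v+1,180:240,2]).astype(np.float32),(3,1))[0]; k=np.nonzero(w>20)[0].min()+180; E.append((k,v))
P=onz("wrist",E,.059,s); e=np.polyfit(P[:,0],P[:,1],1); print("edge",e.round(4),(P[:,1]-np.polyval(e,P[:,0])).std().round(4),E[0],E[-1])
x=.582; print("gap at x=.582 (mm):",1000*(np.polyval(f,x)-np.polyval(e,x)),"angle deg",np.degrees(f[0]-e[0]), "with older edge",1000*(np.polyval(f,x)+.0656*x-.0289), 1000*(np.polyval(f,x)+.0641*x-.0271))
print("caddy side rim outer",onz("wrist",[(60,121),(120,117)],.045,s).round(4).tolist())
q=[(190,168),(200,166),(300,166)];print("board far side",onz("wrist",q,.075,s).round(4).tolist())
hd=deep("wrist",np.array([[250,u] for u in range(185,200)]+[[290,u] for u in range(185,200)]+[[150,u] for u in range(185,200)]),d,s);print("board z",hd[:15,2].mean(),hd[15:30,2].mean(),hd[30:,2].mean())
```

```text
line [-0.0515  0.033 ] [[0.5357, 0.0052, 0.075], [0.5898, 0.0029, 0.075]] 23
edge [-0.1136  0.0482] 0.005 (np.int64(191), 4) (np.int64(206), 152)
gap at x=.582 (mm): 20.895471942728616 angle deg 3.558545093319427 with older edge 12.235565363649943 13.162565363649938
caddy side rim outer [[0.5006, -0.1052, 0.045], [0.5017, -0.0638, 0.045]]
board far side [[0.5324, -0.0105, 0.075], [0.5317, -0.0047, 0.075], [0.5353, 0.0499, 0.075]]
board z 0.07557257949925503 0.07575439124990588 0.0758307690302486
```

Run:
```python
from meas import *; import pickle
z=np.load("pics/w6.npz"); im=z["im"].astype(int); s=pickle.load(open("pics/w6.pkl","rb"))
E=[]
for v in range(4,150,3):
    w=np.convolve(im[v,185:225,0]-im[v,185:225,2],[1,1,1,-1,-1,-1],"valid"); k=w.argmax()+185+2.5; E.append((k,v))
P=onz("wrist",E,.059,s); g=np.ones(len(P),bool); 
a=np.median(P[:,1]+.065*P[:,0]); g=abs(P[:,1]+.065*P[:,0]-a)<.004
e=np.polyfit(P[g,0],P[g,1],1); print(e,g.sum(),(P[g,1]-np.polyval(e,P[g,0])).std(),a)
print("gap@.582",.033-.0515*.582-(a-.065*.582), "fit",.033-.0515*.582-np.polyval(e,.582))
```

```text
[-0.06466041  0.02805288] 49 0.00016204317131286456 0.028208449227583678
gap@.582 0.012648550772416323 fit 0.0126064810039309
```

```bash
python3 -m inch '1 0 -0.003 0 0;1 0 -0.004 0 0;1 0 -0.003 0.0003 0;1 0 -0.0018 0.0003 0;1 0 -0.0006 0 0;1 0 0 0 0;1 0 0 0 0;1 0 0 0 0'
python3 - <<'E'
from h import *; import pickle
s,im,d=grab("wrist");np.savez("pics/w7",im=im,d=d);pickle.dump(s,open("pics/w7.pkl","wb"))
from meas import meas
im=im.astype(int)
f,P,L=meas(im,s)(range(172,262,4),214,242,.075)
E=[]
for v in range(4,150,3):
    w=np.convolve(im[v,190:245,0]-im[v,190:245,2],[1,1,1,-1,-1,-1],"valid"); E.append((w.argmax()+192.5,v))
Q=onz("wrist",E,.059,s); a=Q[:,1]+.0647*Q[:,0]; m=np.median(a)
print("line",f,"edge icpt",m,a.std(),"gap",np.polyval(f,.582)-m+.0647*.582)
hd=lambda u,v:deep("wrist",np.array([[i,j] for i in range(u-4,u+5) for j in range(v-4,v+5)]),d,s)[:,2].mean()
print("board z",hd(150,190),hd(250,190),hd(300,190),hd(345,190),"garlic",hd(62,250),s["ft_torque"])
s,b,_=grab("side"); b=b[140:270,180:420,::-1]; cv2.imwrite("pics/s7.png",cv2.resize(b,None,fx=3.3,fy=3.3,interpolation=2))
E
```

```text
time: 12.4
tcp_pos: [0.5848, 0.0462, 0.0937]
tool_rot: [0.031, 1.0, 0.001, 0.001]
wrist_force: [-0.7, 10.8, 13.1]
gripper_width: 0.151
grip_force: 60.2
line [-0.04441099  0.01796311] edge icpt 0.028029821628853438 0.00018277467705664173 gap 0.0017414877172495652
board z 0.07561952371326473 0.07570342256597706 0.0757625830543152 0.07767168796283831 garlic 0.11589235060249109 [ 2.05927049  0.07119541 -0.03131492]
```

View pics/s7.png

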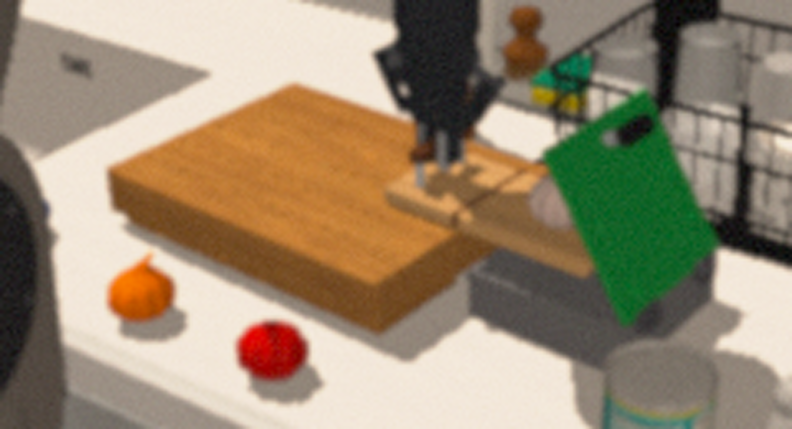

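The side crop shows the lid still leaning back, the garlic standing on the board, and the line at about the block's edge. I'll nudge the last 1.5 mm and check the lid's angle.

```bash
python3 -m inch '1 0 -0.0008 -0.0003 0;1 0 -0.0008 0 0;1 0 0 0 0;1 0 0 0 0;1 0 0 0 0'
python3 - <<'E'
from h import *
from meas import meas
s,im,d=grab("wrist"); im=im.astype(int)
f,P,L=meas(im,s)(range(172,262,4),214,242,.075)
E=[]
for v in range(4,150,3):
    w=np.convolve(im[v,190:245,0]-im[v,190:245,2],[1,1,1,-1,-1,-1],"valid"); E.append((w.argmax()+192.5,v))
Q=onz("wrist",E,.059,s); m=np.median(Q[:,1]+.0647*Q[:,0]); print("gap",np.polyval(f,.582)-m+.0647*.582,"slope",f[0])
for n in("side","top"):
    _,b,d=grab(n); b=b.astype(int); g=((b[...,1]-b[...,[0,2]].max(2)>40)&(d>0)).astype(np.uint8); g=cv2.erode(g,np.ones((3,3)))
    v,u=np.nonzero(g); P=deep(n,np.c_[u,v],d); k=(abs(P[:,0]-.575)<.09)&(abs(P[:,1]+.13)<.1)&(P[:,2]<.25)&(P[:,2]>.045); P=P[k]
    for _ in range(4):
        c=P.mean(0); w=np.linalg.svd(P-c,full_matrices=False)[2][2]; P=P[abs((P-c)@w)<.005]
    print(n,len(P),"lid angle",np.degrees(np.arccos(abs(w[2]))),w.round(3),"front top y,z",P[P[:,2].argmax()].round(3))
E
```

```text
time: 13.0
tcp_pos: [0.5847, 0.0443, 0.0939]
tool_rot: [0.031, 1.0, 0.001, 0.001]
wrist_force: [1.3, 9.7, 12.0]
gripper_width: 0.152
grip_force: 59.9
gap -4.278165328032435e-05 slope -0.03737840779826089
side 1526 lid angle 56.9351582884662 [ 0.058  0.836 -0.546] front top y,z [ 0.635 -0.121  0.171]
top 603 lid angle 56.502297099295184 [ 0.058  0.832 -0.552] front top y,z [ 0.542 -0.112  0.18 ]
```

```bash
python3 -m inch '1 0 0 0 0;1 0 0 0 0;1 0 0 0 0;1 0 0 0 0'; python3 -c "
from workcell import order; print(order.sign_off())"
```

```text
time: 13.55
tcp_pos: [0.5847, 0.0444, 0.0939]
tool_rot: [0.031, 1.0, 0.001, 0.001]
wrist_force: [-0.1, 9.5, 10.1]
gripper_width: 0.151
grip_force: 59.9
the job is handed in; nothing more can be done
None
```

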